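# Turn the leaf of the reception price book

## Task

Turn the next leaf of the reception desk's display book: with closed fingertips push the leaf with the middle tab, now on top on the right-hand side of the V-shaped stand, up and over the spine, and press it down gently until it lies flat on the left-hand side (left and right as the robot sees them). Do not pinch or slam it, leave the other two leaves lying where they are and everything else on the desk in place, and finish with the hand clear.

Things in the scene. Friction and masses are not known exactly. Their poses are not given: they have to be found in the camera images.
- stand: aluminium display stand fixed to the desk: a shallow V-shaped cradle, 210 mm along its spine (its x axis, pointing roughly away from the robot) and 250 mm across (its y axis), with three rigid black leaves on one spine like an open book. Origin: centre of its underside. Both sides of the V rise outwards at 0.42 rad. Right = -y side: the leaf to turn, the last leaf under it. Left = +y side: the first leaf.
- spine (a point): middle of the spine: a level line along the stand's x axis, the hinge axis of all three leaves, 32 mm above the desk.
- leaf (a joint): angle (rad) of the leaf to turn, about the spine: 0 = lying on the -y side of the V (0.42 above level), 1.15 = upright, 2.30 = flat on the +y side, at its stop. Starts at 0 to 0.25. The hinge is stiff (0.16 N m, leaf about 0.1 kg): the leaf stays at any angle where it is left, so it must be pushed all the way over and down.
- leaf_tab (a point): middle of the tab of the leaf to turn. The leaf is a black plate with pale printed blocks, 3 mm thick, 194 mm along the spine, reaching 138 mm from the hinge axis; its tab, 36 mm wide, at the middle of the outer edge, sticks out to 164 mm from the axis (this point is 151 mm from it). The tab overhangs the cradle and the last leaf: nothing is under it.
- first_leaf (a joint): angle of the first leaf (same sense), 2.30 = lying on the +y side, where it starts and stays. Same shape but its tab is 68 mm from the middle towards +x. The turned leaf comes to lie on it.
- last_leaf (a joint): angle of the last leaf, 0 = lying on the -y side under the leaf to turn, where it starts and stays. Same shape but its tab is 68 mm from the middle towards -x.
- phone: grey desk phone fixed to the desk, 190 (x) x 150 (y) mm, handset top 48 mm above the desk; origin: centre of its underside. It stands on one side of the robot and the stand on the other; they may be swapped.
- oil_bottle: one of two small round amber glass bottles with black caps, 32 mm diameter, 75 mm tall, upright near the display stand; origin: centre of its underside. Leave alone.
- oil_bottle_b: the other small amber bottle, same shape and size; origin: centre of its underside. Leave alone.
- mouse: white computer mouse, 100 x 58 x 32 mm, just beside the left-hand (+y) side of the stand; origin: centre of its underside. Leave alone.
- mug: white mug, 80 mm diameter, 95 mm tall, right-hand near side of the desk; origin: centre of its underside. Leave alone.
- stapler: black stapler, 130 x 34 x 48 mm, beyond the stand and the phone, midway; origin: centre of its underside. Leave alone.
- spray: grey spray bottle with a blue band, 84 mm diameter, 220 mm tall, at the far left of the desk; origin: centre of its underside. Leave alone.

How it is judged:
By the outcome, as a careful person would: the job done as asked, in the order asked, and still so for the second after the job is handed in, with the robot touching nothing.
It also fails if it takes over 48 s, if anything falls off the work surface, if the arm or the gripper's body presses on something with over 40 N, if the wrist force passes 120 N, or if a joint passes its speed limit or range.

## Robot

A 6-joint arm with a two-finger parallel gripper is mounted at the origin on the work surface. World frame = base frame: x ahead of the robot, y to its left, z up, the work surface at z = 0. Lengths are in mm, angles in rad, forces in N, time in s.
With the tool pointing down it reaches from about 225 to 725 mm from the base axis. Payload 3.1 kg.
Tool frame: the origin (TCP) lies between the finger pads; the fingertips stand 14 mm ahead of it and the grasp point (between the pads) lies 5 mm behind it; z points along the fingers, y is the direction in which the jaws open and shut (so a half turn about z gives the same grasp; the last joint's range is limited). The gripper opens to 85 mm and grips with 20 to 120 N. Pads are 22 mm wide; open, the fingers measure 114 mm over their backs; the gripper's body (76 mm by 85 mm) begins 54 mm behind the grasp point. The pads swing forward as they close: fully open they stand 13 mm farther back than shut.
Start: joints at [-1.362, 0.048, 0.099, 1.622, 0, 1.443], TCP at [173.481, -495.502, 245.312] pointing down, gripper open.
Joint ranges: [-2.91, 2.91], [-0.99, 1.94], [-1.21, 1.42], [-2.12, 2.29], [-1.49, 1.47], [-3.14, 3.14]. Speed limits (rad/s): [2.79, 2.79, 3.14, 3.14, 3.14, 3.14].

## Interface

Orientations are given as a rotation vector (axis times angle).
In Python, from bench import manip gives the robot as it stands.
- The arm moves only by the tool arm_command, never from a script. Its argument "deltas" is a list of rows, each a list of 5 numbers: the opening, from -1 (shut) to 1 (fully open), then the shift along the world's x, y, z in m, then the turn about the world's z in rad. A call has 1 to 10 rows; each row is the pose to reach, as a shift and turn from the pose commanded when the call began; what a row does not reach only later rows make up. A row lasts 1/12 s, in which the tool goes at most 41.7 mm and 7.16 degrees, less where a joint would pass 70% of its speed; a pose out of reach is approached as far as the arm can. A call with a gripper value outside its range is refused whole. The fingers move at their own pace and stop on an object; "force" is the grip in N (left out, the last holds). Time passes only in rows, so rows that repeat a pose let the fingers close. It gives the time, the measured TCP pose, the force and the opening at its end, in the units of the state.
- manip.read_state(): the state, without advancing time (a new reading comes with each control period).
- manip.snapshot(name): name is "scene" or "top" or "wrist"; returns a dict with "frame" (420x560x3 uint8, blue, green, red), "vertical_fov" (degrees; the focal length in pixels is half the picture's height over the tangent of half this angle, whatever the lens; pixels are square), "cx", "cy" (the principal point, pixels), "T" (4x4, takes a point from camera to world coordinates). Camera axes: x right, y down, z forward; pixel columns grow to the right and rows downward; lengths in mm; the calibration is good to about 2 mm. The wrist camera is an equidistant fisheye: a pixel r from the principal point sees the ray r / f radians off the axis. A picture is of the moment at which its call begins. There is no depth.
- manip.job_done(): hands the job in, once; it reports no verdict.
The state is a dict: "time": time; "q": joint angles; "dq": joint speeds; "effort": joint torques, N m; "tcp_pos": TCP position; "eef_rot": TCP orientation; "wrist_force": force on the tool from outside, world axes, zero at the start; "ft_torque": the same for the moment, N m; "finger_gap": finger opening in mm.
Only numpy, scipy, OpenCV 4.12 (cv2) and the standard library are available. Lean on these libraries where they do the work, as an engineer would, in place of code of your own. Each camera call takes 0.05 s, during which the arm holds its last target.

## Working session

There is one attempt and no reset: what is moved stays moved. The work goes in short steps, Python scripts to look and compute and a tool call to move; the robot and the scene stay as the last step left them, time stands still between calls to the robot, and variables do not carry over. Pictures are saved under pics/ and viewed, and the job is handed in when it is done.

Besides the shell and the picture viewer there is one more tool, called as name(argument=value, ...) on one line, values as JSON. arm_command: Moves the arm, as the interface text tells. Its arguments: {"type":"object","properties":{"deltas":{"type":"array"},"force":{"type":"number"}},"required":["deltas"]}

```bash
mkdir -p pics; ls
python3 - <<'E'
from bench import manip
import cv2
s=manip.read_state();print(s)
for n in ("scene","top","wrist"):
    d=manip.snapshot(n);cv2.imwrite(f"pics/{n}0.png",d["frame"]);print(n,d["vertical_fov"],d["cx"],d["cy"],d["T"])
E
```

```text
pics
{'time': 0.0, 'q': array([-1.36180776e+00,  4.87658423e-02,  9.75690436e-02,  1.62199737e+00,
        1.95110372e-06,  1.44302416e+00]), 'dq': array([ 0.00021111, -0.00059639, -0.00111537, -0.00054098,  0.0007922 ,
       -0.00098676]), 'effort': array([-4.84928678e-04, -3.38783312e+01,  3.20015037e+01,  2.02855066e-02,
       -2.32901521e-04,  7.47670992e-08]), 'tcp_pos': array([ 173.35643407, -494.93199079,  244.09484057]), 'eef_rot': array([-3.09480058e+00, -5.26084921e-01,  1.49732973e-04]), 'wrist_force': array([ 0.41770476, -0.19160817, -0.39470632]), 'ft_torque': array([ 0.03122927,  0.02449306, -0.0091416 ]), 'finger_gap': 85.87656712959088}
scene 43.31537826834973 282.27072624442053 214.0631926747066 [[-1.39220971e-01  6.62954159e-01 -7.35601322e-01  1.57755096e+03]
 [ 9.90126865e-01  8.09505529e-02 -1.14436877e-01  2.03587120e+02]
 [-1.63190697e-02 -7.44270644e-01 -6.67678738e-01  1.04528283e+03]
 [ 0.00000000e+00  0.00000000e+00  0.00000000e+00  1.00000000e+00]]
top 55.151177349541065 279.45067417293194 209.9097380965941 [[-7.18751011e-03 -9.90477286e-01  1.37488494e-01  3.12107535e+02]
 [-9.99973244e-01  6.93218919e-03 -2.33577262e-03  5.78356609e+01]
 [ 1.36043347e-03 -1.37501604e-01 -9.90500610e-01  1.44169767e+03]
 [ 0.00000000e+00  0.00000000e+00  0.00000000e+00  1.00000000e+00]]
wrist 65.70646984690485 282.91350607997214 208.92864758507224 [[ 3.30573449e-01 -9.05857841e-01 -2.64844798e-01  2.41454115e+02]
 [-9.43776854e-01 -3.18044232e-01 -9.01837946e-02 -4.71928938e+02]
 [-2.53866281e-03  2.79766758e-01 -9.60064642e-01  3.73397701e+02]
 [ 0.00000000e+00  0.00000000e+00  0.00000000e+00  1.00000000e+00]]
```

View pics/top0.png

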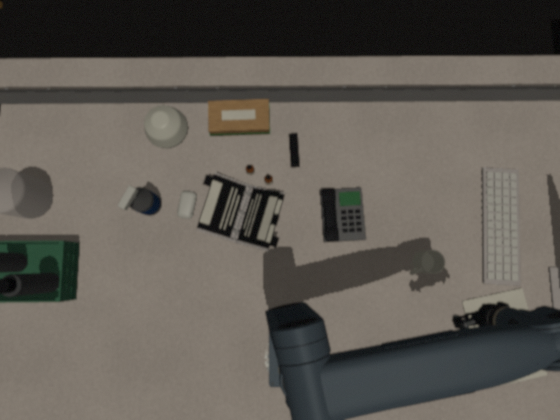

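View pics/scene0.png

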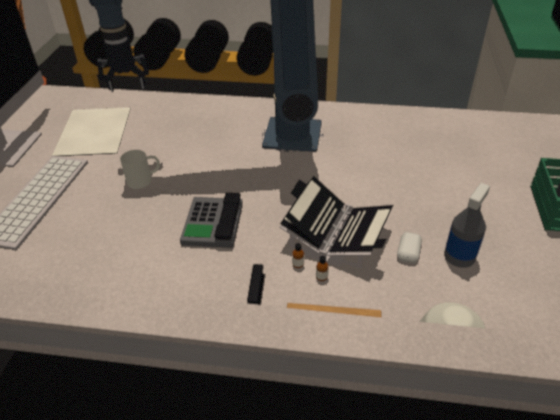

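View pics/wrist0.png

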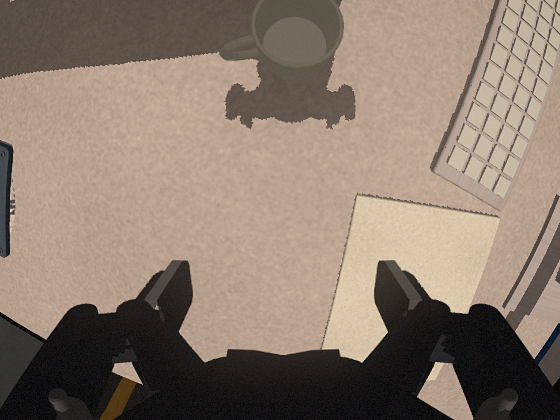

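The top view shows the stand at about (242,210), rotated slightly. The bottles are at (250,169) and (268,179), the mouse at (187,204) and the phone at (343,213). I'll zoom in.

Run:
```python
import cv2
t=cv2.imread("pics/top0.png")[155:265,165:305];cv2.imwrite("pics/top0z.png",cv2.convertScaleAbs(cv2.resize(t,None,fx=5.4,fy=5.4,interpolation=cv2.INTER_CUBIC),alpha=1.5))
t=cv2.imread("pics/scene0.png")[165:295,265:425];cv2.imwrite("pics/scene0z.png",cv2.convertScaleAbs(cv2.resize(t,None,fx=4.5,fy=4.5,interpolation=cv2.INTER_CUBIC),alpha=1.5))
```

```text
(no output)
```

View pics/top0z.png

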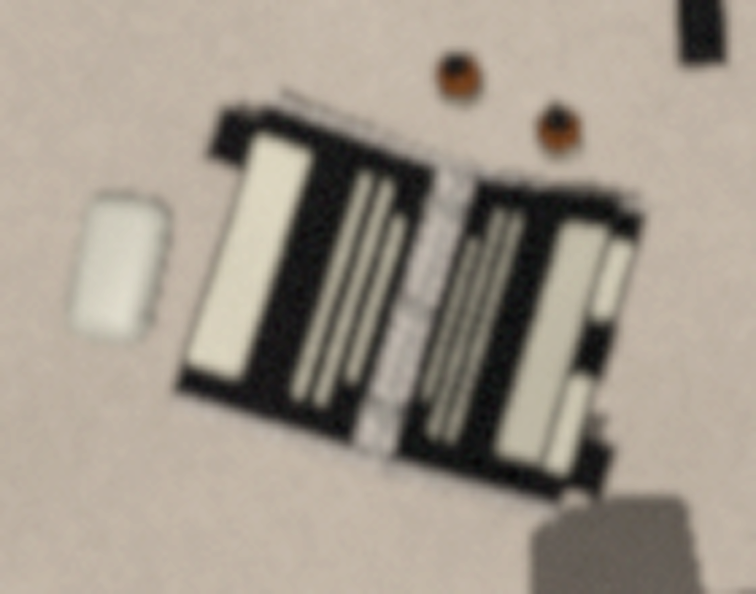

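View pics/scene0z.png

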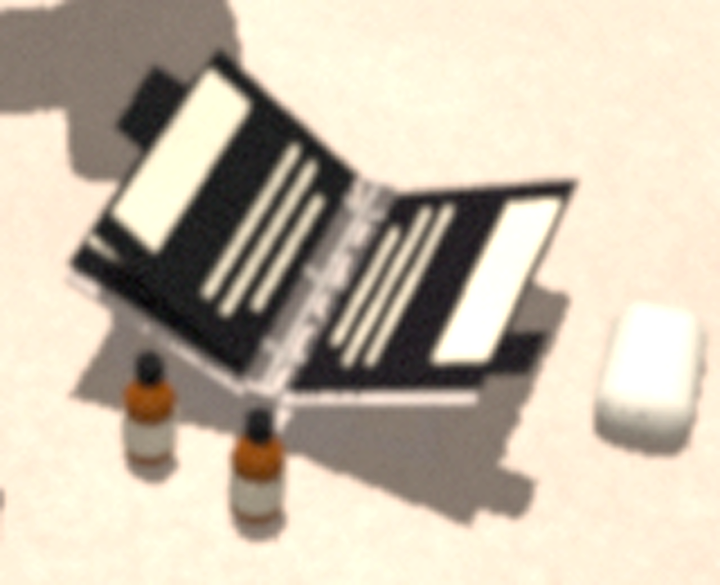

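```bash
cat > h.py <<'E'
import numpy as np,math
from bench import manip
C={}
def ray(d,u,v):
    f=210/math.tan(math.radians(d["vertical_fov"])/2)
    T=np.array(d["T"]);r=T[:3,:3]@np.array([(u-d["cx"])/f,(v-d["cy"])/f,1]);return T[:3,3],r/np.linalg.norm(r)
def plane(d,u,v,z):
    o,r=ray(d,u,v);return o+r*(z-o[2])/r[2]
def tri(a,b):
    (o,r),(p,s)=a,b
    A=np.array([r,-s]).T;t=np.linalg.lstsq(A,p-o,rcond=None)[0]
    P,Q=o+r*t[0],p+s*t[1];return (P+Q)/2,np.linalg.norm(P-Q)
E
python3 - <<'E'
from h import *
np.set_printoptions(precision=1,suppress=True)
t=manip.snapshot("top");s=manip.snapshot("scene")
T=lambda x,y:(x/5.4+165-.4,y/5.4+155-.4)
S=lambda x,y:(x/4.5+265-.4,y/4.5+165-.4)
a=plane(t,*T(454,168),28);b=plane(t,*T(376,458),28);print("spine",a,b,(a+b)/2,np.linalg.norm(a-b),math.atan2(*(a-b)[[1,0]]))
a=plane(s,*S(262,395),28);b=plane(s,*S(372,180),28);print("spine scene",a,b,(a+b)/2,np.linalg.norm(a-b),math.atan2(*(a-b)[[1,0]]))
for n,p,q in [("tab mid",T(592,350),S(153,108)),("tab inner near?",T(577,368),S(180,82)),("leaf corner far",T(612,222),S(78,258)),("first leaf near outer",T(180,390),S(576,181)),("first tab",T(233,133),S(515,352))]:
    print(n,tri(ray(t,*p),ray(s,*q)))
for n,p in [("b1",T(458,72)),("b2",T(558,128))]: print(n,plane(t,*p,70))
print("mouse",plane(t,*T(120,262),20), [plane(t,*T(*p),20)[:2] for p in((165,200),(150,335),(85,195),(72,335))])
E
```

```text
spine [596.5 164.   28. ] [404.8 214.1  28. ] [500.7 189.1  28. ] 198.1745918737973 -0.25556743061870185
spine scene [594.9 157.6  28. ] [392.6 212.6  28. ] [493.7 185.1  28. ] 209.66526954755676 -0.26514432635337304
tab mid (array([462.4,  74.4, 131.4]), np.float64(4.691567604030907))
tab inner near? (array([449.9,  86.4, 142.9]), np.float64(10.726616400377473))
leaf corner far (array([550.6,  51.1,  85.6]), np.float64(17.011205757166486))
first leaf near outer (array([444.6, 333.6,  84.2]), np.float64(4.814172888743211))
first tab (array([606.9, 299. ,  93.3]), np.float64(0.33594942243517156))
b1 [651.3 158.5  70. ]
b2 [613.9  93.9  70. ]
mouse [536.3 385.6  20. ] [array([577.8, 356.7]), array([487.4, 364.6]), array([581.6, 410. ]), array([487.8, 416. ])]
```

The spine centre is at about (497,187,32) mm with yaw −0.26 rad. The tab triangulates to r≈154 mm and about 0.70 rad above level, so the leaf is at about 0.25. Next I approach with the fingers closed and the jaw axis along the spine.

arm_command(deltas=[[-1,0.019,0.035,0,0.1],[-1,0.038,0.07,0,0.2],[-1,0.057,0.105,0,0.3],[-1,0.076,0.14,0,0.4],[-1,0.095,0.175,0,0.5],[-1,0.114,0.21,0,0.6],[-1,0.133,0.245,0,0.7],[-1,0.152,0.28,0,0.8],[-1,0.171,0.315,0,0.9],[-1,0.19,0.35,0,0.974]], force=60)

```text
time: 1.08
tcp_pos: [363.9, -143.7, 245.4]
eef_rot: [2.486, 1.919, 0.001]
wrist_force: [1.1, -1.0, 0.1]
finger_gap: -0.1
```

arm_command(deltas=[[-1,0.019,0.035,0,0],[-1,0.038,0.07,0,0],[-1,0.057,0.105,0,0],[-1,0.076,0.14,0,0],[-1,0.0885,0.1635,0,0],[-1,0.0885,0.1635,0,0],[-1,0.0885,0.1635,0,0],[-1,0.0885,0.1635,0,0]])

```text
time: 1.75
tcp_pos: [451.6, 17.7, 245.1]
eef_rot: [-2.49, -1.915, 0.002]
wrist_force: [-1.0, 0.1, 0.1]
finger_gap: 0.0
```

Run:
```python
from h import *
import cv2
s=manip.read_state();print(s["time"],s["tcp_pos"],s["eef_rot"],s["wrist_force"],s["finger_gap"])
for n in ("scene","top","wrist"):
    d=manip.snapshot(n);cv2.imwrite(f"pics/{n}1.png",d["frame"])
    if n=="wrist":print(d["T"].tolist(),d["cx"],d["cy"],d["vertical_fov"])
t=cv2.imread("pics/top1.png")[155:265,165:305];cv2.imwrite("pics/top1z.png",cv2.convertScaleAbs(cv2.resize(t,None,fx=5.4,fy=5.4,interpolation=cv2.INTER_CUBIC),alpha=1.5))
```

```text
1.75 [451.60288045  17.6583665  245.14272456] [-2.49038217e+00 -1.91496215e+00  1.65007432e-03] [-0.99873823  0.05831783  0.09171628] 0.013858502149578065
[[0.9659757833198236, -0.24803683745784247, -0.07327013923533608, 471.0291512927009], [-0.2586307005730927, -0.9274608097577111, -0.2700492678839226, 85.42357439592726], [-0.0009730163025311763, 0.27981096052064, -0.9600546232437988, 374.4769317495443], [0.0, 0.0, 0.0, 1.0]] 282.91350607997214 208.92864758507224 65.70646984690485
```

View pics/wrist1.png

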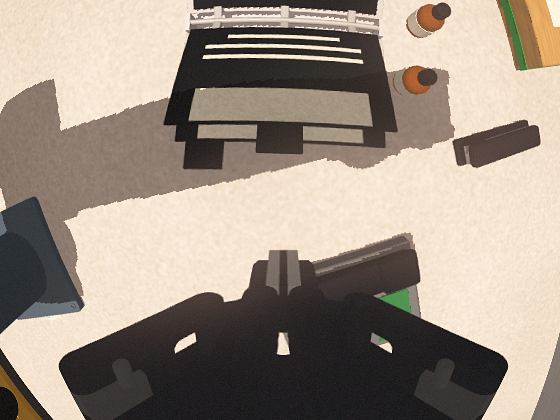

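View pics/scene1.png

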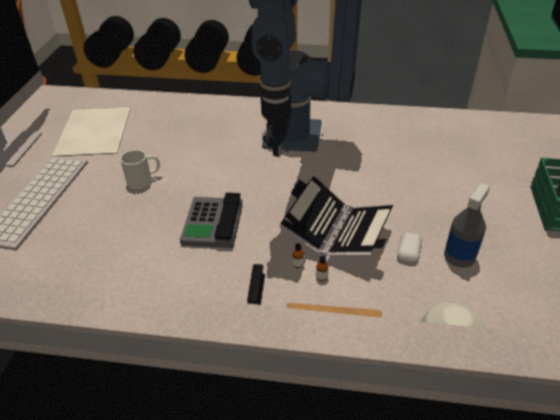

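The wrist view shows the middle tab end at (256–302,153), almost exactly in line with the closed fingers at column 284. The last leaf's tab is at (204,155) and the spine rail at row ~20. I'll refine from this view.

```bash
cat >> h.py <<'E'
def fray(d,u,v):
    f=210/math.tan(math.radians(d["vertical_fov"])/2)
    x,y=u-d["cx"],v-d["cy"];r=math.hypot(x,y);a=r/f
    T=np.array(d["T"]);return T[:3,3],T[:3,:3]@np.array([x/r*math.sin(a),y/r*math.sin(a),math.cos(a)])
SP=np.array([497,187,32.]);ye=np.array([.257,.966,0]);xe=np.array([.966,-.257,0])
def st(P):
    d=P-SP;return np.array([d@xe,d@ye,P[2]])
E
python3 - <<'E'
from h import *
np.set_printoptions(precision=1,suppress=True)
d=manip.snapshot("wrist")
def circ(u,v,R):
    o,r=fray(d,u,v);best=[]
    for t in np.linspace(100,700,60001)[:,None]: pass
    t=np.linspace(100,700,60001)[:,None];P=o+t*r;Q=P-SP;rho=np.hypot(Q@ye,Q[:,2])
    i=np.where(np.diff(np.sign(rho-R)))[0]
    return [ (st(P[k]), math.atan2(Q[k,2],-(Q[k]@ye))) for k in i]
for n,u,v,R in [("tabL",256,153,164),("tabR",302,153,164),("leafL",175,138,138),("leafL2",164,125,138),("leafR",397,131,138),("lasttab",204,168,164),("leafedge L top",172,124,138)]:
    print(n,circ(u,v,R))
for n,u,v in [("spine L",187,20),("spine R",382,20),("spine mid",284,19)]:
    o,r=fray(d,u,v);print(n,st(o+r*(32-o[2])/r[2]))
E
```

```text
tabL [(array([ -19.5, -132.2,  129. ]), 0.6328411697432779), (array([ -33.2, -150.3,  -33.5]), -0.41104008163803357)]
tabR [(array([  15.3, -132.4,  128.8]), 0.6314262223755774), (array([  24.7, -150.5,  -33.2]), -0.40873809967569397)]
leafL [(array([ -93.3, -120.4,   99.4]), 0.5101211842227662), (array([-134.7, -127.2,  -21.4]), -0.3972892222076089)]
leafL2 [(array([ -96.2, -108.2,  117.7]), 0.6702019104585665), (array([-160.1, -110.3,  -51. ]), -0.6448838974274657)]
leafR [(array([  96.7, -114. ,  109.8]), 0.5988438235064786), (array([ 150. , -119.1,  -37.8]), -0.5301766844695676)]
lasttab [(array([ -66.6, -146.9,  104.9]), 0.4604351101261269), (array([ -91.1, -162.1,    7.3]), -0.1512965062717274)]
leafedge L top [(array([ -88.9, -107.8,  118.2]), 0.6747637945516332), (array([-148.6, -109.7,  -51.8]), -0.6524531911902242)]
spine L [-101.8    6.4   32. ]
spine R [107.4   6.4  32. ]
spine mid [ 2.2  1.2 32. ]
```

Run:
```python
from h import *
# shifts from TCP (stand y -175, z 245)
print("phase1")
for k,phi in enumerate(np.linspace(.63,1.57,11)):
    below=24+10*k/10
    yl=-164*math.cos(phi)+3-1.5*math.sin(phi); z=32+164*math.sin(phi)-below+14
    y=yl-11; print(round(phi,2),"y",round(y),"z",round(z))
print("phase2")
for b in np.linspace(0,2.30-1.15,13):
    yl=3+128*math.sin(b)-1.5*math.cos(b); z=32+128*math.cos(b)+1.5*math.sin(b)+14
    y=yl-11;print(round(b,2),"y",round(y),"z",round(z))
```

```text
phase1
0.63 y -141 z 119
0.72 y -132 z 130
0.82 y -121 z 140
0.91 y -110 z 149
1.01 y -97 z 157
1.1 y -84 z 163
1.19 y -70 z 168
1.29 y -55 z 172
1.38 y -40 z 175
1.48 y -25 z 176
1.57 y -10 z 176
phase2
0.0 y -10 z 174
0.1 y 3 z 174
0.19 y 15 z 172
0.29 y 27 z 169
0.38 y 38 z 165
0.48 y 50 z 160
0.57 y 60 z 154
0.67 y 70 z 147
0.77 y 80 z 139
0.86 y 88 z 130
0.96 y 96 z 121
1.05 y 103 z 111
1.15 y 108 z 100
```

arm_command(deltas=[[-1,0,0,-0.04,0],[-1,0,0,-0.08,0],[-1,0,0,-0.11,0],[-1,0,0,-0.125,0],[-1,0,0,-0.125,0],[-1,0,0,-0.125,0]])

```text
time: 2.45
tcp_pos: [451.0, 17.3, 119.7]
eef_rot: [-2.491, -1.912, 0.002]
wrist_force: [0.4, -0.4, -0.1]
finger_gap: 0.3
```

Run:
```python
from h import *
import cv2
s=manip.read_state();print(s["tcp_pos"],st(s["tcp_pos"]),s["wrist_force"])
d=manip.snapshot("wrist");cv2.imwrite("pics/wrist2.png",d["frame"])
```

```text
[451.03153178  17.33616557 119.74810204] [  -0.80193485 -175.7091604   119.74810204] [ 0.36522476 -0.40374547 -0.14297624]
```

View pics/wrist2.png

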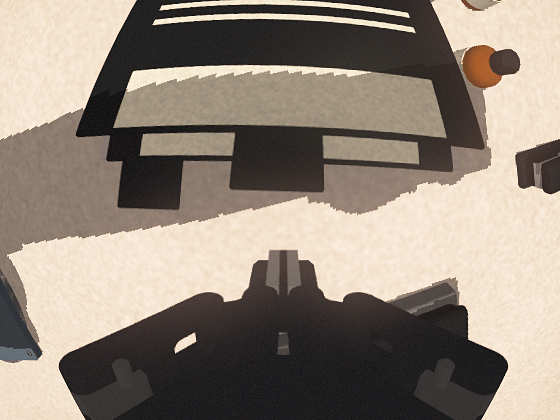

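The tab end is at rows 150–190 and the fingertips at row 250, below and just outside it. Next is the first contact push.

arm_command(deltas=[[-1,0.004,0.015,0,0],[-1,0.008,0.03,0,0],[-1,0.0095,0.0355,0.004,0],[-1,0.011,0.0415,0.01,0],[-1,0.0125,0.047,0.015,0],[-1,0.014,0.052,0.02,0],[-1,0.014,0.052,0.02,0]])

```text
time: 3.08
tcp_pos: [468.8, 68.6, 145.6]
eef_rot: [2.485, 1.909, 0.006]
wrist_force: [0.1, -4.2, 3.2]
finger_gap: -0.3
```

Run:
```python
from h import *
import cv2
s=manip.read_state();print(s["tcp_pos"],st(s["tcp_pos"]),s["wrist_force"])
d=manip.snapshot("wrist");cv2.imwrite("pics/wrist3.png",d["frame"])
```

```text
[468.84200631  68.6468908  145.63606993] [   3.21612716 -121.56570787  145.63606993] [ 0.08796185 -4.20611451  3.18618657]
```

View pics/wrist3.png

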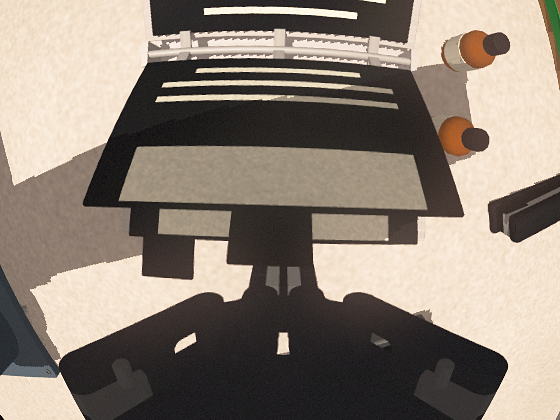

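The tab edge rests on the finger face at about 4–5 N, with the tip below the edge. The push continues along the arc.

arm_command(deltas=[[-1,0.0014,0.0053,0.005,0],[-1,0.0028,0.0106,0.009,0],[-1,0.0045,0.017,0.013,0],[-1,0.0062,0.0232,0.017,0],[-1,0.0078,0.0295,0.02,0],[-1,0.0095,0.0357,0.023,0],[-1,0.0113,0.0425,0.026,0],[-1,0.0131,0.0493,0.028,0],[-1,0.0131,0.0493,0.028,0]])

```text
time: 3.88
tcp_pos: [479.3, 121.1, 168.5]
eef_rot: [-2.488, -1.916, -0.002]
wrist_force: [-0.1, -0.6, -0.4]
finger_gap: 0.1
```

Run:
```python
from h import *
import cv2
s=manip.read_state();print(s["tcp_pos"],st(s["tcp_pos"]),s["wrist_force"])
d=manip.snapshot("wrist");cv2.imwrite("pics/wrist4.png",d["frame"])
```

```text
[479.28082895 121.1384416  168.47355607] [ -0.19029873 -68.17609238 168.47355607] [-0.08349502 -0.55354269 -0.43806348]
```

View pics/wrist4.png

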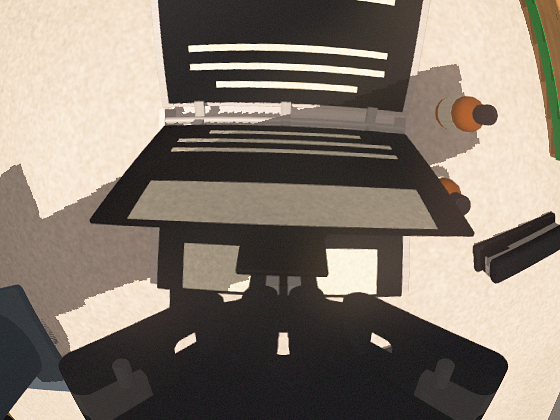

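The leaf is rising steadily and the last leaf is still flat. I continue more slowly to upright.

arm_command(deltas=[[-1,0.0015,0.0058,0.002,0],[-1,0.0031,0.0116,0.003,0],[-1,0.0046,0.0174,0.005,0],[-1,0.0062,0.0232,0.006,0],[-1,0.0077,0.029,0.007,0],[-1,0.0093,0.0348,0.0075,0],[-1,0.0108,0.0406,0.008,0],[-1,0.0123,0.0464,0.008,0],[-1,0.0139,0.0522,0.008,0],[-1,0.0154,0.058,0.008,0]])

```text
time: 4.77
tcp_pos: [494.6, 177.9, 176.2]
eef_rot: [2.491, 1.915, -0.0]
wrist_force: [0.9, -1.9, 0.3]
finger_gap: 0.1
```

Run:
```python
from h import *
import cv2
s=manip.read_state();print(s["tcp_pos"],st(s["tcp_pos"]),s["wrist_force"])
for n in("wrist","scene"):
    d=manip.snapshot(n);cv2.imwrite(f"pics/{n}5.png",d["frame"])
```

```text
[494.63090981 177.87869207 176.24400538] [ 5.56350165e-02 -9.42003964e+00  1.76244005e+02] [ 0.85091917 -1.89271762  0.25615448]
```

View pics/wrist5.png

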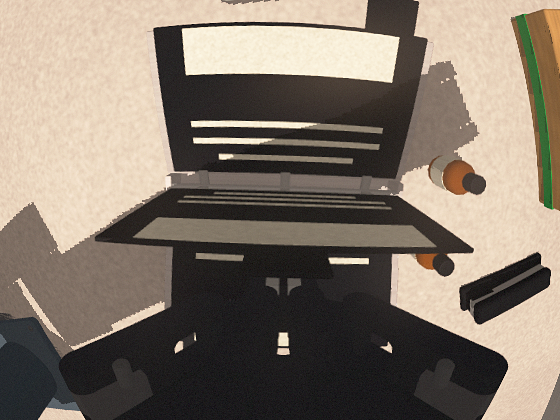

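View pics/scene5.png

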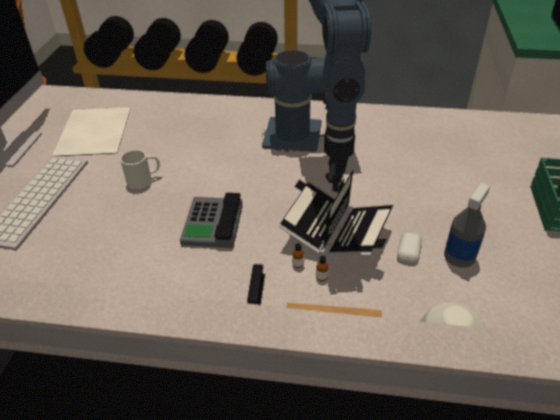

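The leaf is nearly upright. The next phase follows the arc over the top.

arm_command(deltas=[[-1,0.0017,0.0063,-0.001,0],[-1,0.0033,0.0126,-0.002,0],[-1,0.0049,0.0184,-0.003,0],[-1,0.0064,0.0242,-0.004,0],[-1,0.008,0.03,-0.0055,0],[-1,0.0095,0.0357,-0.007,0],[-1,0.0109,0.041,-0.009,0],[-1,0.0123,0.0464,-0.011,0],[-1,0.0139,0.0522,-0.0135,0],[-1,0.0154,0.058,-0.016,0]])

```text
time: 5.7
tcp_pos: [509.9, 235.8, 159.9]
eef_rot: [-2.491, -1.915, 0.001]
wrist_force: [1.4, -1.3, 0.2]
finger_gap: 0.5
```

Run:
```python
from h import *
import cv2
s=manip.read_state();print(s["tcp_pos"],st(s["tcp_pos"]),s["wrist_force"])
for n in("wrist",):
    d=manip.snapshot(n);cv2.imwrite(f"pics/{n}6.png",d["frame"])
```

```text
[509.91683153 235.80164923 159.91626345] [-6.43645915e-02  5.04620189e+01  1.59916263e+02] [ 1.40482411 -1.31450105  0.18165066]
```

View pics/wrist6.png

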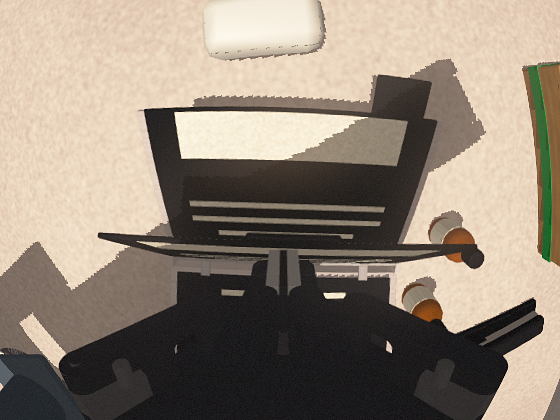

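The leaf is past upright with the fingertips on its back. I continue over and down.

arm_command(deltas=[[-1,0.0013,0.0048,-0.003,0],[-1,0.0026,0.0097,-0.006,0],[-1,0.0039,0.0145,-0.0095,0],[-1,0.0051,0.0193,-0.013,0],[-1,0.0064,0.0241,-0.017,0],[-1,0.0077,0.029,-0.021,0],[-1,0.0087,0.0328,-0.0255,0],[-1,0.0098,0.0367,-0.03,0],[-1,0.0098,0.0367,-0.03,0]])

```text
time: 6.5
tcp_pos: [519.3, 272.8, 129.0]
eef_rot: [-2.489, -1.915, 0.002]
wrist_force: [-0.4, -0.2, -0.6]
finger_gap: 0.1
```

Run:
```python
from h import *
import cv2
s=manip.read_state();print(s["tcp_pos"],st(s["tcp_pos"]),s["wrist_force"])
for n in("wrist","scene"):
    d=manip.snapshot(n);cv2.imwrite(f"pics/{n}7.png",d["frame"])
t=cv2.imread("pics/scene7.png")[165:295,265:425];cv2.imwrite("pics/scene7z.png",cv2.convertScaleAbs(cv2.resize(t,None,fx=4.5,fy=4.5,interpolation=cv2.INTER_CUBIC),alpha=1.5))
```

```text
[519.26731752 272.76217236 128.99375342] [ -0.53064958  88.5689591  128.99375342] [-0.39565214 -0.15561502 -0.55763723]
```

View pics/wrist7.png

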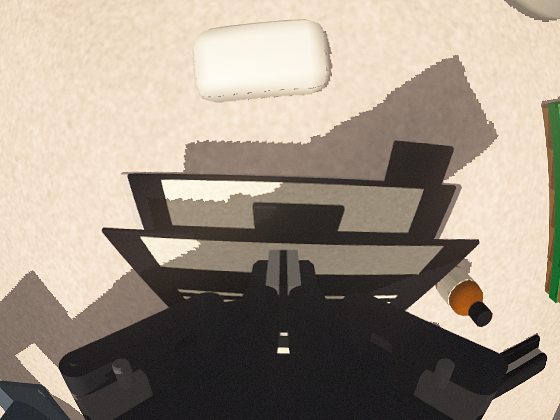

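View pics/scene7z.png

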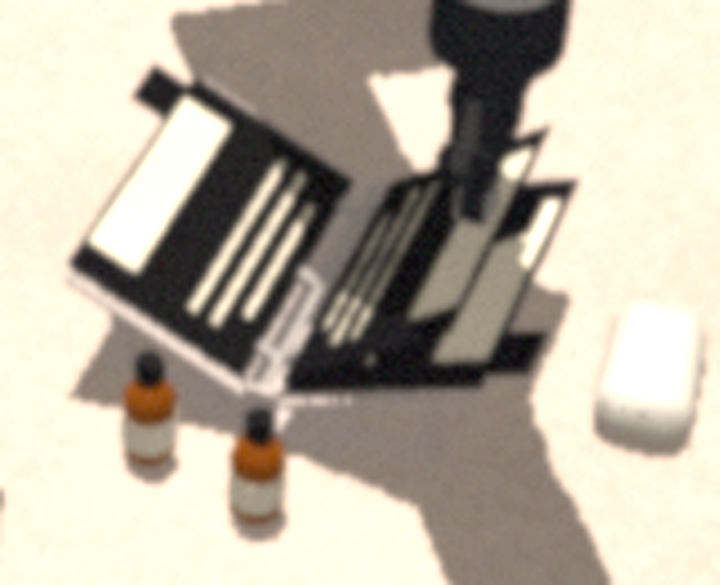

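The leaf is over at about 0.3 rad above the left side, and the last leaf is still in place. I lower it further, slowly.

arm_command(deltas=[[-1,0.001,0.0039,-0.0045,0],[-1,0.0021,0.0077,-0.009,0],[-1,0.003,0.0111,-0.014,0],[-1,0.0039,0.0145,-0.019,0],[-1,0.0043,0.016,-0.0225,0],[-1,0.0046,0.0174,-0.026,0],[-1,0.0046,0.0174,-0.026,0]])

```text
time: 7.18
tcp_pos: [523.8, 289.7, 103.2]
eef_rot: [-2.49, -1.915, 0.002]
wrist_force: [0.5, 0.3, -0.5]
finger_gap: -0.1
```

arm_command(deltas=[[-1,0.0002,0.001,-0.002,0],[-1,0.0005,0.0019,-0.004,0],[-1,0.0005,0.0019,-0.004,0]])

```text
time: 7.43
tcp_pos: [524.6, 291.4, 99.9]
eef_rot: [-2.49, -1.915, 0.001]
wrist_force: [-0.2, -0.2, -0.2]
finger_gap: 0.0
```

Run:
```python
from h import *
import cv2
s=manip.read_state();print(s["tcp_pos"],st(s["tcp_pos"]),s["wrist_force"])
for n in("wrist","scene"):
    d=manip.snapshot(n);cv2.imwrite(f"pics/{n}8.png",d["frame"])
t=cv2.imread("pics/scene8.png")[165:295,265:425];cv2.imwrite("pics/scene8z.png",cv2.convertScaleAbs(cv2.resize(t,None,fx=4.5,fy=4.5,interpolation=cv2.INTER_CUBIC),alpha=1.5))
```

```text
[524.60291802 291.37645362  99.90601953] [ -0.16032977 107.92160413  99.90601953] [-0.18290628 -0.20497116 -0.22674607]
```

View pics/wrist8.png

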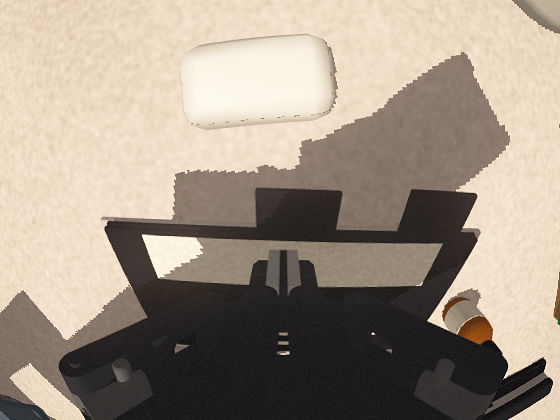

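View pics/scene8z.png

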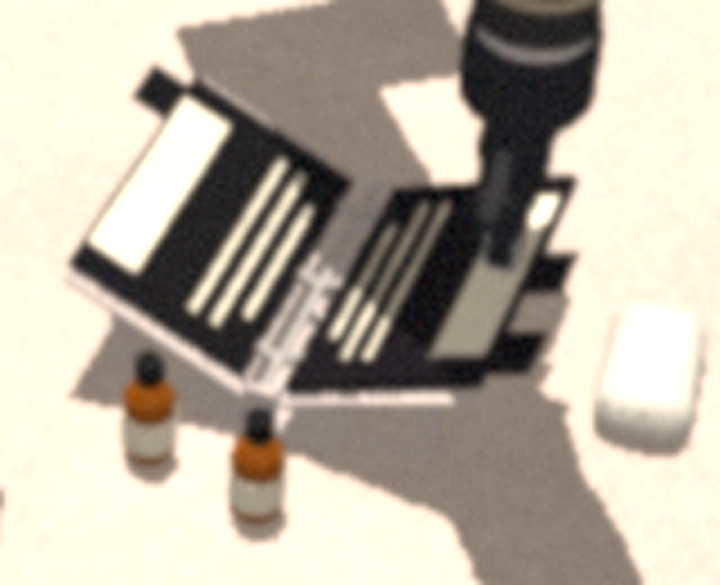

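It is nearly flat but there is no contact force yet, so I press down gently until I feel the stop.

arm_command(deltas=[[-1,0,0,-0.001,0],[-1,0,0,-0.002,0],[-1,0,0,-0.003,0],[-1,0,0,-0.003,0]])

```text
time: 7.87
tcp_pos: [525.2, 291.5, 99.2]
eef_rot: [2.49, 1.915, 0.003]
wrist_force: [-2.2, -0.5, 6.4]
finger_gap: -0.2
```

arm_command(deltas=[[-1,0,0,-0.001,0],[-1,0,0,-0.002,0],[-1,0,0,-0.002,0]])

```text
time: 8.12
tcp_pos: [525.3, 291.6, 99.0]
eef_rot: [2.49, 1.915, 0.004]
wrist_force: [-3.7, -1.1, 11.4]
finger_gap: -0.3
```

The stop is solid: z holds at 99 mm while the force rises to 11 N. I'll lift straight off and clear.

arm_command(deltas=[[-1,0,0,0.004,0],[-1,0,0,0.01,0],[-1,0,0,0.03,0],[-1,0,0,0.06,0],[-1,0,0,0.1,0],[-1,0,0,0.14,0],[-1,-0.02,-0.03,0.16,0],[-1,-0.04,-0.06,0.17,0],[-1,-0.06,-0.09,0.17,0],[-1,-0.08,-0.12,0.17,0]])

```text
time: 8.95
tcp_pos: [444.7, 170.5, 266.6]
eef_rot: [2.489, 1.915, 0.004]
wrist_force: [0.2, -0.7, 0.4]
finger_gap: 0.0
```

arm_command(deltas=[[-1,-0.02,-0.03,0,0],[-1,-0.04,-0.06,0,0],[-1,-0.06,-0.09,0,0],[-1,-0.06,-0.09,0,0],[-1,-0.06,-0.09,0,0]])

```text
time: 9.37
tcp_pos: [384.3, 80.2, 265.5]
eef_rot: [2.493, 1.91, 0.002]
wrist_force: [0.5, 0.6, 0.9]
finger_gap: 0.2
```

Run:
```python
from h import *
import cv2
s=manip.read_state();print(s["tcp_pos"],st(s["tcp_pos"]),s["wrist_force"])
for n in("wrist","scene","top"):
    d=manip.snapshot(n);cv2.imwrite(f"pics/{n}9.png",d["frame"])
t=cv2.imread("pics/scene9.png")[165:295,265:425];cv2.imwrite("pics/scene9z.png",cv2.convertScaleAbs(cv2.resize(t,None,fx=4.5,fy=4.5,interpolation=cv2.INTER_CUBIC),alpha=1.5))
```

```text
[384.3124602   80.2467051  265.54764587] [ -81.42056665 -132.0843806   265.54764587] [0.45798598 0.62256162 0.93094422]
```

View pics/wrist9.png

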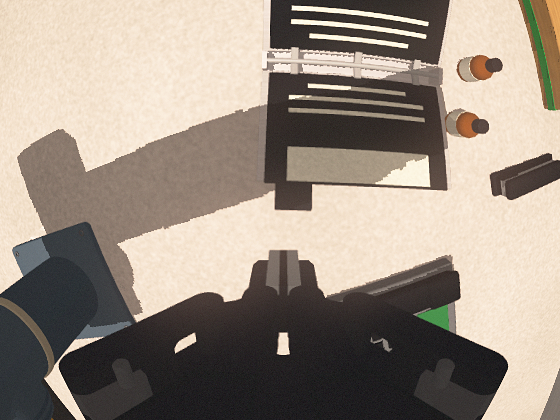

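View pics/scene9z.png

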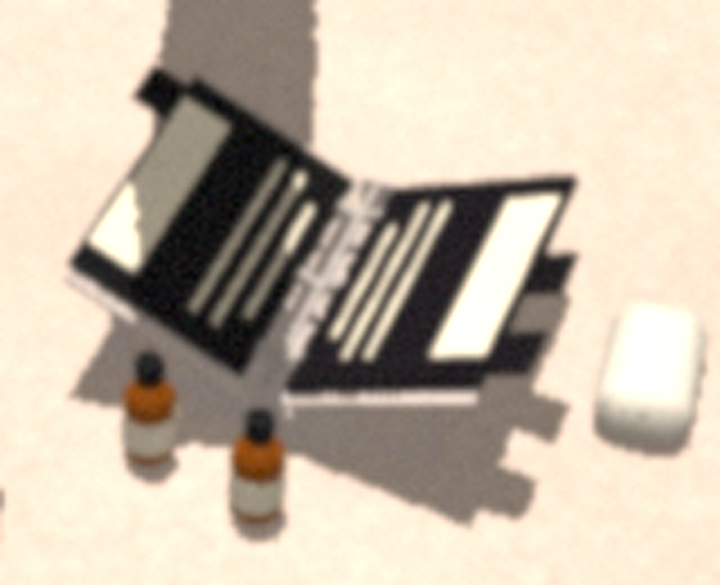

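View pics/top9.png

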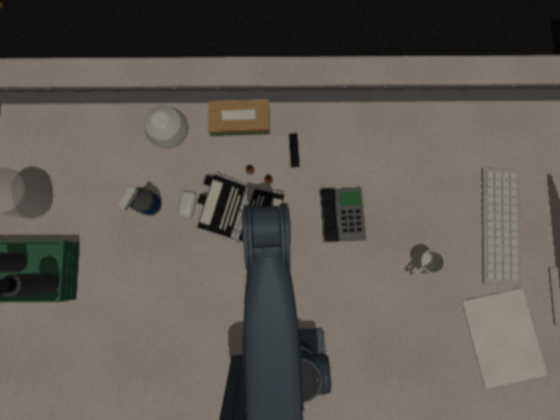

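The leaf lies flush on the first leaf, with both tabs visible at (555,280) and (515,352) in the zoomed scene view. The last leaf is flat, and the mouse, bottles, phone and stapler haven't moved. The hand is clear, so I'm handing in.

```bash
python3 -c "
from bench import manip
print(manip.job_done())"
```

```text
the job is handed in; nothing more can be done
None
```

The leaf with the middle tab now lies flat on the left-hand side, on top of the first leaf, and the job is handed in. I pushed its tab up with closed fingertips, followed it over the spine, and pressed it down gently. At the end the tool height held at 99 mm while the force rose to about 11 N, so it had reached its stop. The hand then lifted clear, about 9.4 s into the 48 s allowed.

- **Leaves:** the last pictures show the turned leaf lying level on the first leaf, with both tabs visible side by side. The last leaf is still flat on the right.
- **Desk:** the bottles, mouse, phone, stapler, mug and spray bottle look unmoved by eye. I did not re-measure their positions.
- **Forces:** the highest wrist force read at the end of any move was about 12 N, in the final press. With the hand clear it was about 1 N, which is the noise level.
- **Disagreements:** my camera estimates of the spine and tab positions differed by a few mm between views. At first contact the tool sat about 5 mm higher than commanded, but was back on its commanded path by the end of the next move. No check failed.

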